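Aim the tower fan at the cooling pot and clamp it

TASK

The slim tower fan is standing loose in its clamp base. Turn it in the base until its louvred face points straight at the middle of the pot that is cooling on the red trivet, then swing the clamp lever down until it bites and holds the fan firmly; go by the feel of the lever and do not force it once it is tight, or the post gets dented. Leave the pot and everything else on the table where it stands.

Things in the scene. Friction and masses are not known exactly. Their poses are not given: they have to be found in the camera images.
- fan_mid (a point): slim aluminium tower fan: square column 46 x 46 x 140 mm; point half-way up it, on its axis. Air leaves the louvred face along this point's -x; the other faces are plain; a toggle switch stands 12 mm above the top, towards the rear (+x). Under it a 6 mm flange rests on the base's block and a 32 mm round post stands in the socket. All faces can be gripped near the top. Turns freely, no stops. 0.3-0.6 kg
- pot_mid (a point): steel cooking pot with domed lid and black knob, 145 mm across (185 mm over its two black handles), 112 mm high with the knob, on the round red hard silicone trivet (180 mm across, 8 mm thick). Point: on the pot's upright axis, 46 mm above its underside
- socket_top (a point): the fan's heavy aluminium clamp base, which does not move: a disc 132 mm across, 10 mm thick, with a round socket block 68 mm across and 48 mm high that holds the fan's post (about 1 mm of play). Point: on the socket's upright axis at the block's top. Its -x axis points level from the socket to the clamp lever, y is parallel to the lever's pin
- lever_hinge (a point): middle of the level pin of the clamp lever, between two cheeks on the side of the socket block: 60 to 64 mm out from the socket's axis along socket_top's -x, 42 mm above the table. Once the lever bites, the push to move it on rises by 0.6 to 0.9 N per mm (82 mm from the pin). Feel it while it moves: friction holds it when it stands. Let go, it springs back up to 0.1 rad and stays clamped
- lever_tip (a point): end of the black clamp lever, at mid width and thickness, 95 mm from the pin: a flat straight bar 16 mm wide, 8 mm thick, with a paddle 20 mm wide and 26 mm long at this end. It points away from the fan and stands half up when slack. Push it on its upper face, following its arc, or pinch it lightly across its width from above (fingers closing along the pin; a hard pinch adds drag)
- clamp_lever (a joint): swing of the stiff clamp lever, rad: 0 = slack, rising 1.13 rad above level; grows as it goes out and down, 1.13 = level, 1.35 = end. It stays where left; moving it takes about 0.6 Nm (7 N at 82 mm from the pin). At an unseen point between 0.45 and 1.05 that differs each time it begins to bite. 1.1 to 1.4 Nm (14 to 17 N there) = firmly clamped; above 2 Nm (24 N) the post is dented
- clamp_pad: small rubber-faced pad inside the socket block, hidden under the fan's flange, that the lever's cam moves 5 mm per rad and presses against the fan's post from the lever's side. Origin at the middle of the base's underside. Firm = at least 50 N after the lever is let go; 300 N dents the post
- bowl: amber glass bowl, empty, 156 mm across and 62 mm high; origin at the centre of its underside
- coasters: stack of six round grey plastic coasters, 96 mm across, 34 mm high; origin at the centre of its underside
- vase: white ceramic vase, 100 mm across at the belly, 160 mm high; origin at the centre of its underside
- remote: black remote control lying flat, 160 x 46 x 17 mm; origin at the centre of its underside
- tea_glass: clear empty tea glass, 60 mm across, 85 mm high; origin at the centre of its underside
- kanaka: small brass coffee pot with a long slanting handle, 72 mm across, 62 mm high (handle end 90 mm up); origin at the centre of its underside
There are look-alikes about, which are no part of the job. Leave any yellow look-alike of the part that bears pot_mid alone. Leave any purple look-alike of the part that bears socket_top alone.

How it is judged:
On the way:
1. the fan's louvred face points at the pot while the clamp is still slack (y of pot_mid in the frame of fan_mid between -0.04 and 0.04 m and x of pot_mid in the frame of fan_mid below -0.1 m and contact force between clamp_pad and anything else below 2 N), for 0.2 s.
At the end, for the whole second after the job is handed in: The fan stands upright and fully down in its socket with its louvred face towards the pot, the line straight out of that face passing within 40 mm of the pot's axis; the clamp lever is let go and the clamp pad presses on the fan's post with at least 50 N; all is at rest (y of pot_mid in the frame of fan_mid between -0.04 and 0.04 m and x of pot_mid in the frame of fan_mid below -0.1 m and angle between fan_mid's own z axis and vertical below 0.05 rad and horizontal distance between fan_mid and socket_top below 0.006 m and height (world z) of fan_mid below 0.128 m and contact force between clamp_pad and anything else above 50 N and angular speed of fan below 0.1 rad/s and velocity of joint clamp_lever below 0.1 rad/s); the robot touches nothing.
It fails at once if the clamp is over-tightened and dents the post (pad force above 300 N) (contact force between clamp_pad and anything else above 300 N).
It fails at once if the pot is shifted by more than 15 mm (distance of pot_mid from where it was at the start of the episode above 0.015 m).
It fails at once if one of the other things on the table is shifted by more than 20 mm or tipped (distance of any of bowl, coasters, vase, remote, tea_glass, kanaka from where it was at the start of the episode above 0.02 m or angle between any of bowl, coasters, vase, remote, tea_glass, kanaka's own z axis and vertical above 0.3 rad).
It also fails if it takes over 54 s, if anything falls off the work surface, if the arm or the gripper's body presses on something with over 40 N, if the wrist force passes 120 N, or if a joint passes its speed limit or range.

ROBOT

A 7-joint arm with a two-finger parallel gripper is mounted at the origin on the work surface. World frame = base frame: x ahead of the robot, y to its left, z up, the work surface at z = 0. Lengths are in m, angles in rad, forces in N, time in s.
With the tool pointing down it reaches from about 0.35 to 0.9 m from the base axis. Payload 8.1 kg.
Tool frame: the origin (TCP) lies at the very end of the fingers, on their centre line; the grasp point (between the pads) lies 19 mm behind it; z points along the fingers, y is the line along which they close (so a half turn about z gives the same grasp; the last joint's range is limited). The gripper opens to 92 mm and grips with 3 to 60 N. Pads are 19 mm wide; open, the fingers measure 130 mm over their backs; the gripper's body (75 mm by 190 mm) begins 47 mm behind the grasp point.
Start: joints at [1.228, 0.434, 0.025, 1.573, -0.012, 1.134, -0.075], TCP at [0.148, -0.607, 0.227] pointing down, gripper open.
Joint ranges: [-2.62, 2.62], [-0.44, 2.09], [-1.27, 1.32], [0.08, 2.57], [-1.32, 4.46], [0.12, 2], [-2.74, 2.74]. Speed limits (rad/s): [2.22, 2.22, 3.01, 3.01, 3.14, 3.14, 3.14].

INTERFACE

Orientations are given as a rotation vector (axis times angle).
In Python, from cell import arm gives the robot as it stands.
- The arm moves only by the tool jog_arm, never from a script. Its argument "rows" is a list of rows, each a list of 3 entries, a list of its own where there are three numbers: the shift along the world's x, y, z in cm, then the turn, a rotation vector about the world's x, y, z in degrees, then the opening, from 0 (shut) to 1 (fully open). A call has 1 to 8 rows; each row is the pose to reach, as a shift and turn from the pose commanded when the call began; what a row does not reach only later rows make up. A row lasts 1/8 s, in which the tool goes at most 62.5 mm and 10.7 degrees, less where a joint would pass 70% of its speed; a pose out of reach is approached as far as the arm can. A call with a gripper value outside its range is refused whole. The fingers move at their own pace and stop on an object; "newtons" is the grip in N (left out, the last holds). Time passes only in rows, so rows that repeat a pose let the fingers close. It gives the time, the measured TCP pose, the force, the opening and the grip force at its end, in the units of the state.
- arm.observe(): the state, without advancing time (a new reading comes with each control period).
- arm.get_image(name): name is "scene" or "top"; returns a dict with "img" (384x512x3 uint8, red, green, blue), "depth" (384x512 float32, m along the optical axis (not along the pixel's ray), 0 where there is no reading), "fx", "fy", "cx", "cy" (pixels), "rvec" (rotation vector, rad) and "tvec" (3), from world to camera coordinates, as OpenCV has them. Camera axes: x right, y down, z forward; pixel columns grow to the right and rows downward; lengths in m; the calibration is good to about 2 mm. A picture is of the moment at which its call begins.
- arm.sign_off(): hands the job in; it is judged then, once.
The state is a dict: "clock": time; "joints": joint angles; "dq": joint speeds; "joint_efforts": joint torques, N m; "position": TCP position; "ee_rot": TCP orientation; "force": force on the tool from outside, world axes, zero at the start; "ft_torque": the same for the moment, N m; "width": opening from 0.0 (shut) to 1.0 (fully open); "gripper_force": force on a finger pad.
Only numpy, scipy, OpenCV 4.12 (cv2) and the standard library are available. Lean on these libraries where they do the work, as an engineer would, in place of code of your own. Each camera call takes 0.05 s, during which the arm holds its last target. There are 200 camera calls.

## Working session

There is one attempt and no reset: what is moved stays moved. The work goes in short steps, Python scripts to look and compute and a tool call to move; the robot and the scene stay as the last step left them, time stands still between calls to the robot, and variables do not carry over. Pictures are saved under pics/ and viewed, at most 10 in all, crops included, and the job is handed in when it is done.

Besides the shell and the picture viewer there is one more tool, called after "Request:" as name(argument=value, ...) on one line, values as JSON. jog_arm: Moves the arm, as the interface text tells. Its arguments: {"type":"object","properties":{"rows":{"type":"array","items":{"type":"array"}},"newtons":{"type":"number"}},"required":["rows"]}

```bash
mkdir -p pics; cat > h.py <<'E'
import numpy as np, cv2, pickle
from cell import arm
def grab(tag):
    out={}
    for n in("scene","top"):
        d=arm.get_image(n); out[n]=d
        cv2.imwrite(f"pics/{tag}_{n}.png",cv2.resize(d["img"][:,:,::-1],(768,576)))
    pickle.dump(out,open(f"pics/{tag}.pkl","wb")); return out
def world(d):
    """HxWx3 world points from depth"""
    R,_=cv2.Rodrigues(np.array(d["rvec"],float)); t=np.array(d["tvec"],float).ravel()
    v,u=np.mgrid[:384,:512]; z=d["depth"]
    c=np.stack([(u-d["cx"])/d["fx"]*z,(v-d["cy"])/d["fy"]*z,z],-1)
    return (c-t)@R
def ray(d,u,v,h):
    """pixel -> point on plane z=h"""
    R,_=cv2.Rodrigues(np.array(d["rvec"],float)); t=np.array(d["tvec"],float).ravel()
    o=-R.T@t; r=R.T@np.array([(u-d["cx"])/d["fx"],(v-d["cy"])/d["fy"],1])
    return o+r*(h-o[2])/r[2]
E
python3 - <<'E'
from h import *
grab("a"); s=arm.observe(); print({k:np.round(v,3) for k,v in s.items()})
E
```

```text
{'clock': np.float64(0.1), 'joints': array([ 1.228,  0.435,  0.025,  1.574, -0.012,  1.134, -0.075]), 'dq': array([ 0.002, -0.002, -0.002, -0.002,  0.001,  0.   ,  0.   ]), 'joint_efforts': array([ 4.0000e-03, -6.6913e+01,  9.8900e-01, -3.1515e+01, -6.0000e-02,
        3.7000e-02,  0.0000e+00]), 'position': array([ 0.148, -0.607,  0.226]), 'ee_rot': array([-3.118, -0.376,  0.   ]), 'force': array([-0.673,  0.204, -0.314]), 'ft_torque': array([-0.029, -0.026,  0.037]), 'gripper_force': np.float64(0.0), 'width': np.float64(0.998)}
```

View pics/a_scene.png

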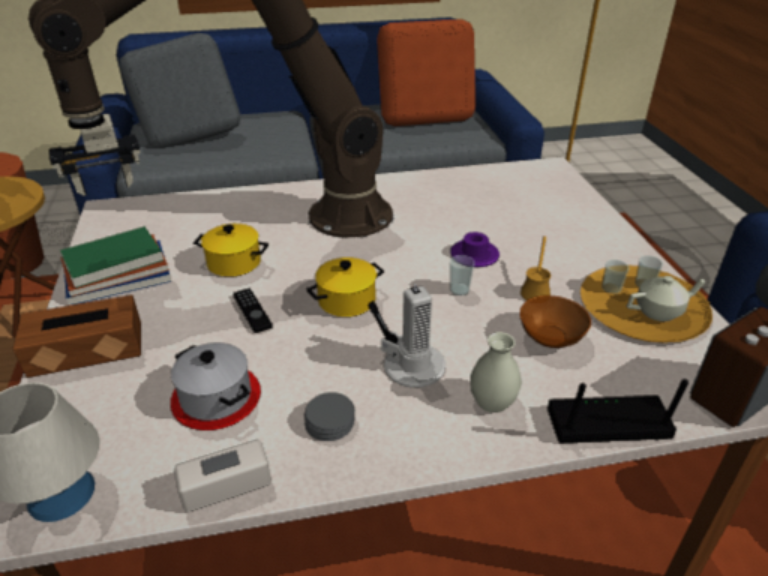

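View pics/a_top.png

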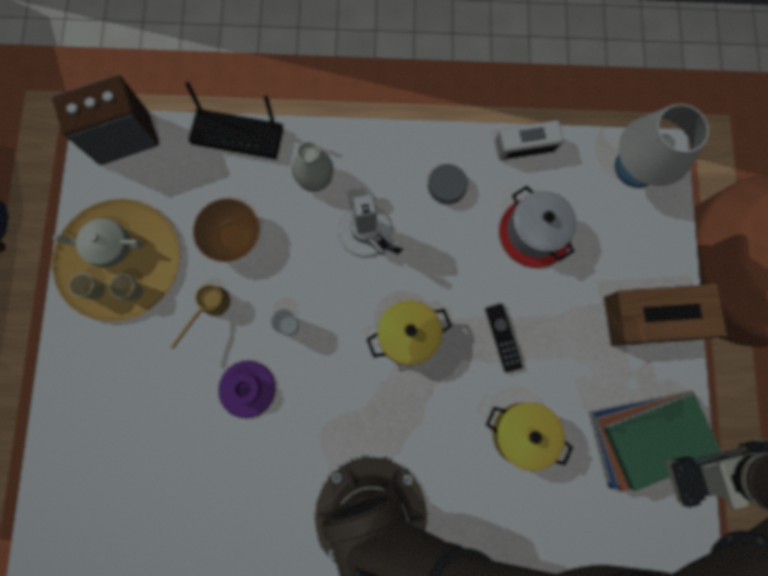

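The scene view shows the grey pot on the red trivet at (212,385), the fan at (415,320) with its louvres facing right and towards the camera, and the lever at (380,325). The top view has the fan top at (365,215), the lever tip near (398,250) and the pot at (545,220). Next I measure these points.

```bash
python3 - <<'E'
from h import *
o=pickle.load(open("pics/a.pkl","rb"))
np.set_printoptions(precision=4,suppress=True)
for n in o:
    d=o[n];P=world(d);im=d["img"].astype(int);ok=d["depth"]>0
    R,_=cv2.Rodrigues(np.array(d["rvec"],float)); print(n,"cam",-R.T@np.array(d["tvec"]).ravel())
    r,g,b=im[...,0],im[...,1],im[...,2]
    red=ok&(r>120)&(g<40)&(b<50)&(abs(P[...,2]-.008)<.006)
    q=P[red]
    if len(q): 
        (c,rad)=cv2.minEnclosingCircle(q[:,:2].astype(np.float32)); print("trivet",len(q),c,rad,q[:,2].mean())
    # fan region: 
    f=ok&(np.hypot(P[...,0]-P[107*1,243][0],P[...,1]-P[107,243][1])<.3) if n=="top" else None
    if n=="top":
        sub=P[120:180,215:285]; z=sub[...,2]
        print((z[::2,::2]*1000).astype(int))
E
```

```text
scene cam [ 1.6006 -0.2238  0.9406]
trivet 330 (0.6660686731338501, -0.3761324882507324) 0.08612994104623795 0.009320069258835127
top cam [0.2655 0.0138 1.3106]
[[  73   65   59 ...    2    3    3]
 [  66   62   -2 ...   -2    1    2]
 [  52   34   -2 ...    0   -4    0]
 ...
 [   1    3    1 ...    0   -1    0]
 [  -2   -2    3 ...    0 1310    1]
 [  -2    1    0 ...    2    3    2]]
```

```bash
python3 - <<'E'
from h import *
o=pickle.load(open("pics/a.pkl","rb"))
a=o["scene"]["img"][180:265,235:310,::-1]; b=o["top"]["img"][115:180,215:285,::-1]
f=lambda x:cv2.resize(x,(390,440),interpolation=cv2.INTER_CUBIC)
cv2.imwrite("pics/c1.png",np.hstack([f(a),f(b)]))
E
```

```text
(no output)
```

View pics/c1.png

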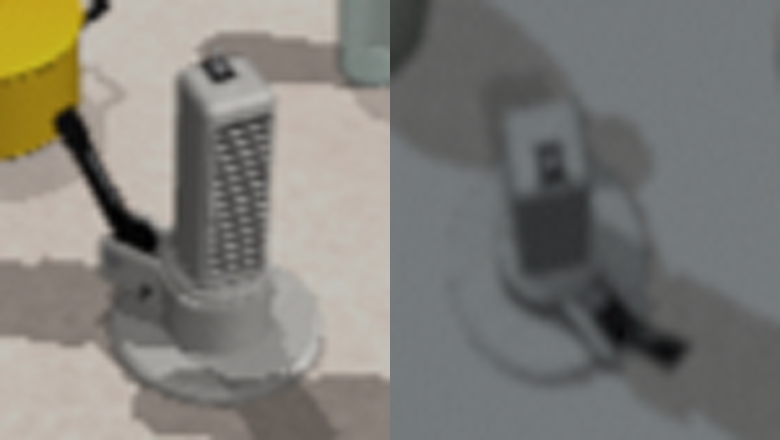

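```bash
python3 - <<'E'
from h import *
o=pickle.load(open("pics/a.pkl","rb"))
np.set_printoptions(precision=4,suppress=True)
# rough fan axis
A=[];C=[];L=[]
for n in o:
    d=o[n];P=world(d);im=d["img"].astype(int);ok=d["depth"]>0
    v,u=np.mgrid[:384,:512]
    roi=(u>235)&(u<310)&(v>180)&(v<265) if n=="scene" else (u>225)&(u<285)&(v>115)&(v<180)
    r=roi&ok; sat=im.max(-1)-im.min(-1); z=P[...,2]
    top=r&(z>.186)&(z<.2)&(im.max(-1)>70)
    q=P[top]; print(n,"top",len(q),q.mean(0), cv2.minAreaRect((q[:,:2]*1000).astype(np.float32)))
    w=r&(z>.08)&(z<.18)&(sat<40)
    q=P[w]; 
    if n=="scene": q=q[q[:,0]>.5]
    bx=cv2.minAreaRect((q[:,:2]*1000).astype(np.float32));print("col",len(q),q.mean(0),bx); C.append(q)
    blk=r&(im.max(-1)<45)&(z>.03)&(z<.16); q=P[blk]; q=q[np.argsort(q[:,2])]
    print("black",len(q)); print(q[::max(1,len(q)//14)]); 
    dsc=r&(z>.006)&(z<.016); q=P[dsc]; c,rad=cv2.minEnclosingCircle(q[:,:2].astype(np.float32)); print("disc",len(q),c,rad)
    pk=ok&(z>.02)&(z<.125)&(np.hypot(P[...,0]-.667,P[...,1]+.378)<.12); q=P[pk]
    k=q[q[:,2]>.108]; print("pot knob",len(k),k.mean(0), "rim/body circle",cv2.minEnclosingCircle(q[(q[:,2]>.03)&(q[:,2]<.1)][:,:2].astype(np.float32)))
E
```

```text
scene top 155 [0.6581 0.0325 0.1939] ((653.9791259765625, 34.221595764160156), (45.041927337646484, 46.34298324584961), 10.246284484863281)
col 568 [0.6577 0.0206 0.1276] ((630.4749755859375, -1.5698394775390625), (143.88368225097656, 36.18683624267578), 42.18016052246094)
black 102
[[ 0.6095  0.0047  0.0397]
 [ 0.6112  0.001   0.0504]
 [ 0.6125 -0.0091  0.0533]
 [ 0.6088 -0.0148  0.0552]
 [ 0.6186 -0.004   0.0575]
 [ 0.6185 -0.0137  0.0592]
 [ 0.3904  0.0121  0.0633]
 [ 0.6022 -0.0233  0.0679]
 [ 0.6007 -0.023   0.079 ]
 [ 0.5902 -0.0305  0.0882]
 [ 0.5807 -0.0318  0.1011]
 [ 0.5823 -0.0353  0.107 ]
 [ 0.5838 -0.0419  0.1133]
 [ 0.57   -0.0361  0.1177]
 [ 0.5733 -0.0399  0.1208]]
disc 647 (0.5275667309761047, 0.05553964525461197) 0.22338706254959106
pot knob 65 [ 0.6661 -0.3783  0.1198] rim/body circle ((0.6660809516906738, -0.3787061274051666), 0.0984896793961525)
top top 172 [0.6515 0.0348 0.1932] ((651.2062377929688, 33.7933349609375), (43.079322814941406, 45.25568389892578), 11.0382719039917)
col 175 [0.6183 0.0149 0.1266] ((616.5946655273438, 5.704925537109375), (140.19769287109375, 33.35914611816406), 55.223506927490234)
black 58
[[ 0.6109  0.0005  0.0513]
 [ 0.6145 -0.0134  0.0532]
 [ 0.5961 -0.0103  0.0542]
 [ 0.6102 -0.0099  0.0553]
 [ 0.6062 -0.0031  0.0559]
 [ 0.6093 -0.0134  0.0587]
 [ 0.598  -0.0101  0.0605]
 [ 0.5913 -0.0168  0.073 ]
 [ 0.597  -0.0233  0.0792]
 [ 0.5883 -0.0233  0.0854]
 [ 0.584  -0.0295  0.1027]
 [ 0.5817 -0.0358  0.112 ]
 [ 0.574  -0.0391  0.1157]
 [ 0.5758 -0.042   0.1224]
 [ 0.5718 -0.0453  0.1252]]
disc 463 (0.6838504672050476, -0.012339450418949127) 0.13546837866306305
pot knob 56 [ 0.664  -0.3783  0.1188] rim/body circle ((0.6638618111610413, -0.37726157903671265), 0.09725690633058548)
```

Request:
jog_arm(rows=[[[3.6,4.6,2],[0,0,6],1],[[7.2,9.2,4],[0,0,12],1],[[10.8,13.8,4],[0,0,18],1],[[14.4,18.4,4],[0,0,25],1],[[18,23,4],[0,0,31],1],[[21.6,27.5,4],[0,0,37],1],[[25.2,32,4],[0,0,43],1],[[28.8,36.6,4],[0,0,50],1]])

```text
clock: 1.1
position: [0.4371, -0.2396, 0.2667]
ee_rot: [2.665, 1.663, -0.0]
force: [1.7, -0.8, 0.9]
width: 0.998
gripper_force: 0.0
```

```bash
python3 - <<'E'
from h import *
o=pickle.load(open("pics/a.pkl","rb"))
d=o["top"];P=world(d);im=d["img"].astype(int)
r,g,b=im[...,0],im[...,1],im[...,2]
m=(r>110)&(g>90)&(b<60)&(P[...,0]<.56)&(abs(P[...,1])<.2)&(P[...,2]>.04)
q=P[m];print("yellow",len(q),cv2.minEnclosingCircle(q[:,:2].astype(np.float32)),np.percentile(q[:,2],[5,50,95]))
s=arm.observe(); print({k:np.round(s[k],3) for k in("clock","joints","position","ee_rot","force","ft_torque")})
E
```

```text
yellow 804 ((0.3617890477180481, -0.04839596152305603), 0.11477603763341904) [0.08087337 0.08734576 0.09328816]
{'clock': np.float64(1.1), 'joints': array([ 0.697,  0.224, -0.365,  1.791,  0.087,  1.143, -0.151]), 'position': array([ 0.437, -0.24 ,  0.267]), 'ee_rot': array([ 2.665,  1.663, -0.   ]), 'force': array([ 1.669, -0.848,  0.853]), 'ft_torque': array([-0.08 , -0.109,  0.018])}
```

Request:
jog_arm(rows=[[[4.3,5.5,0],[0,0,8],1],[[8.6,11,0],[0,0,16],1],[[13,16.4,0],[0,0,24],1],[[17.3,21.9,0],[0,0,32],1],[[21.6,27.4,0],[0,0,36.8],1],[[21.6,27.4,0],[0,0,36.8],1],[[21.6,27.4,-3],[0,0,36.8],1],[[21.6,27.4,-3],[0,0,36.8],1]])

```text
clock: 2.1
position: [0.6509, 0.0326, 0.234]
ee_rot: [-2.005, -2.414, 0.006]
force: [0.7, -0.1, -0.7]
width: 0.999
gripper_force: 0.0
```

```bash
python3 - <<'E'
from h import *
o=grab("b"); s=arm.observe(); print({k:np.round(s[k],3) for k in("clock","joints","position","ee_rot","force")})
o=o["scene"];cv2.imwrite("pics/c2.png",cv2.resize(o["img"][120:265,220:360,::-1],(580,600),interpolation=cv2.INTER_CUBIC))
E
```

```text
{'clock': np.float64(2.2), 'joints': array([ 0.214,  0.536, -0.547,  1.447,  0.285,  1.239, -0.181]), 'position': array([0.652, 0.032, 0.237]), 'ee_rot': array([-2.009e+00, -2.415e+00,  1.000e-03]), 'force': array([-0.301,  0.705,  0.891])}
```

View pics/c2.png

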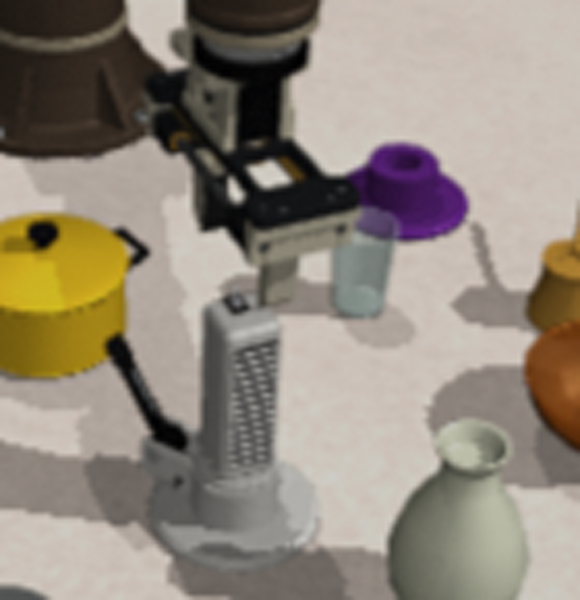

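The gripper is above the fan, its front finger at crop pixel (278,280), clear in front of the louvred face. I'll descend and grip.

Request:
jog_arm(rows=[[[0.1,0.1,-4],[0,0,0],1],[[0.1,0.1,-7.4],[0,0,0],1],[[0.1,0.1,-7.4],[0,0,0],1],[[0.1,0.1,-7.4],[0,0,0],0.2],[[0.1,0.1,-7.4],[0,0,0],0.2],[[0.1,0.1,-7.4],[0,0,0],0.2],[[0.1,0.1,-7.4],[0,0,0],0.2],[[0.1,0.1,-7.4],[0,0,0],0.2]], newtons=10)

```text
clock: 3.2
position: [0.6534, 0.0339, 0.1629]
ee_rot: [2.008, 2.416, -0.0]
force: [-1.3, -0.2, 2.3]
width: 0.507
gripper_force: 0.7
```

Request:
jog_arm(rows=[[[0,0,0],[0,0,0],0.2],[[0,0,0],[0,0,0],0.2],[[0,0,0],[0,0,-6],0.2],[[0,0,0],[0,0,-14],0.2],[[0,0,0],[0,0,-22],0.2],[[0,0,0],[0,0,-30],0.2],[[0,0,0],[0,0,-36],0.2],[[0,0,0],[0,0,-40],0.2]])

```text
clock: 4.2
position: [0.6532, 0.0343, 0.1628]
ee_rot: [-2.715, -1.58, 0.0]
force: [-1.6, 1.0, 1.6]
width: 0.505
gripper_force: 10.0
```

Request:
jog_arm(rows=[[[0,0,0],[0,0,-8],0.2],[[0,0,0],[0,0,-16],0.2],[[0,0,0],[0,0,-24],0.2],[[0,0,0],[0,0,-32],0.2],[[0,0,0],[0,0,-40],0.2],[[0,0,0],[0,0,-48],0.2],[[0,0,0],[0,0,-54],0.2],[[0,0,0],[0,0,-58.8],0.2]])

```text
clock: 5.2
position: [0.6532, 0.0342, 0.1628]
ee_rot: [-3.141, -0.044, 0.001]
force: [-2.1, 0.1, 2.8]
width: 0.502
gripper_force: 10.0
```

Request:
jog_arm(rows=[[[0,0,0],[0,0,0],0.2],[[0,0,0],[0,0,0],0.2],[[0,0,0],[0,0,0],0.2],[[0,0,0],[0,0,0],1],[[0,0,0],[0,0,0],1],[[0,0,0],[0,0,0],1],[[0,0,0],[0,0,0],1],[[0,0,0],[0,0,0],1]])

```text
clock: 6.2
position: [0.6534, 0.0338, 0.1627]
ee_rot: [3.141, 0.048, -0.0]
force: [-0.4, 0.3, -0.1]
width: 0.979
gripper_force: 0.0
```

Request:
jog_arm(rows=[[[0,0,3],[0,0,0],1],[[0,0,7],[0,0,0],1],[[-4,-2,10],[0,0,10],1],[[-9,-5,10],[0,0,20],1],[[-14,-8,10],[0,0,30],1],[[-14,-8,10],[0,0,40],1],[[-14,-8,10],[0,0,42],0.5],[[-14,-8,10],[0,0,42],0]])

```text
clock: 7.2
position: [0.514, -0.0457, 0.2628]
ee_rot: [-2.917, -1.167, -0.001]
force: [-0.7, -1.1, -0.1]
width: 0.832
gripper_force: 0.0
```

```bash
python3 - <<'E'
from h import *
o=grab("d"); s=arm.observe(); print({k:np.round(s[k],3) for k in("clock","joints","position","ee_rot","force","width")})
P=world(o["scene"]);im=o["scene"]["img"].astype(int);z=P[...,2]
v,u=np.mgrid[:384,:512]; roi=(u>235)&(u<310)&(v>180)&(v<265)
q=P[roi&(z>.186)&(z<.2)&(P[...,0]>.6)]; print(len(q),q.mean(0),cv2.minAreaRect((q[:,:2]*1000).astype(np.float32)))
a=o["scene"];t=o["top"]
f=lambda x:cv2.resize(x,(400,500),interpolation=cv2.INTER_CUBIC)
cv2.imwrite("pics/c3.png",np.hstack([f(a["img"][120:265,220:336,::-1]),f(t["img"][90:215,200:300,::-1])]))
E
```

```text
{'clock': np.float64(7.3), 'joints': array([ 0.19 ,  0.245, -0.253,  1.766,  0.067,  1.139, -0.893]), 'position': array([ 0.514, -0.046,  0.263]), 'ee_rot': array([-2.916, -1.168, -0.   ]), 'force': array([ 0.006, -0.094,  0.27 ]), 'width': np.float64(0.749)}
170 [0.65812462 0.03260989 0.19407387] ((652.5242919921875, 34.58626937866211), (50.47347640991211, 45.77702713012695), 5.05973482131958)
```

View pics/c3.png

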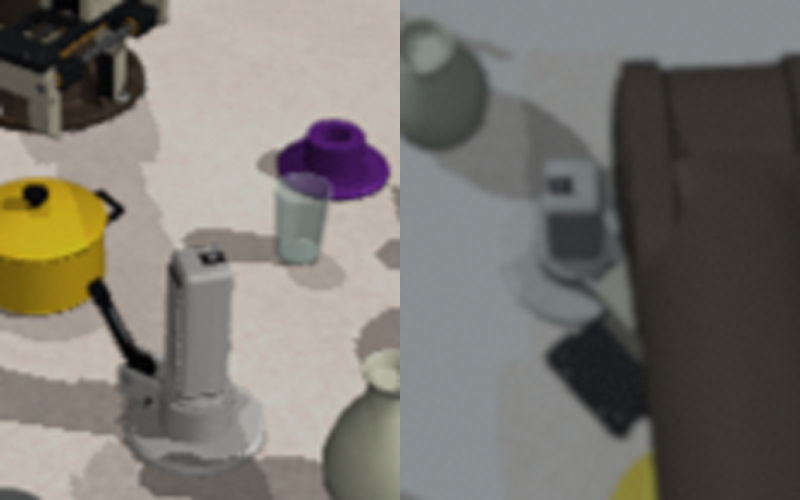

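The switch now sits on the +y side and the louvres face -y, towards the pot, as intended. Next I bring the closed fingers to the inner side of the lever.

Request:
jog_arm(rows=[[[3,1,0],[0,0,0],0],[[6,2,0],[0,0,0],0],[[8.1,2.5,-1],[0,0,0.3],0],[[8.1,2.5,-5],[0,0,0.3],0],[[8.1,2.5,-8],[0,0,0.3],0],[[8.1,2.5,-11],[0,0,0.3],0],[[8.1,2.5,-12],[0,0,0.3],0],[[8.1,2.5,-12],[0,0,0.3],0]])

```text
clock: 8.3
position: [0.5945, -0.0208, 0.1425]
ee_rot: [-2.912, -1.177, 0.001]
force: [0.7, 0.8, 0.8]
width: 0.007
gripper_force: 0.0
```

```bash
python3 - <<'E'
from h import *
o=grab("e"); s=arm.observe(); print({k:np.round(s[k],3) for k in("clock","joints","position","ee_rot","force","width")})
P=world(pickle.load(open("pics/d.pkl","rb"))["scene"]);z=P[...,2]
q=P[(z>.08)&(z<.18)&(abs(P[...,0]-.676)<.012)&(abs(P[...,1]-.034)<.02)]
c=np.polyfit(q[:,1],q[:,0],1);print("front face normal az",np.degrees(np.arctan(-c[0])),len(q))
a=o["scene"];cv2.imwrite("pics/c4.png",cv2.resize(a["img"][150:265,220:320,::-1],(520,598),interpolation=cv2.INTER_CUBIC))
E
```

```text
{'clock': np.float64(8.4), 'joints': array([ 0.116,  0.481, -0.242,  1.732,  0.137,  0.944, -0.982]), 'position': array([ 0.595, -0.021,  0.144]), 'ee_rot': array([2.912e+00, 1.177e+00, 2.000e-03]), 'force': array([ 0.015, -0.357,  0.545]), 'width': np.float64(0.003)}
front face normal az 0.5431107599451276 335
```

View pics/c4.png

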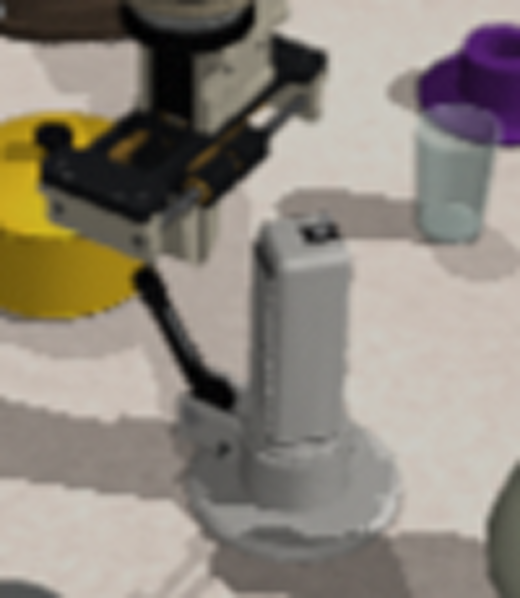

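The closed fingertips are at (185,255), between the lever tip (150,280) and the fan, as planned. Next I compute the arc points.

```bash
python3 - <<'E'
import numpy as np
u=np.array([-.72,-.694]);a=np.array([.6525,.034])
for th in np.arange(-.1,1.31,.1):
    p=1.13-th; r=.062+.085*np.cos(p)-.004*np.sin(p)-.0095; z=.042+.085*np.sin(p)+.004*np.cos(p)
    x=a+u*r; print(round(th,2),"d cm from (.5945,-.0208,.143):",np.round(np.r_[x-[.595,-.021],z-.143]*100,2),"t",np.round(np.r_[u*np.sin(p),-np.cos(p)],2))
E
```

```text
-0.1 d cm from (.5945,-.0208,.143): [ 0.2   0.15 -1.96] t [-0.68 -0.65 -0.33]
0.0 d cm from (.5945,-.0208,.143): [-0.38 -0.41 -2.24] t [-0.65 -0.63 -0.43]
0.1 d cm from (.5945,-.0208,.143): [-0.93 -0.94 -2.61] t [-0.62 -0.59 -0.51]
0.2 d cm from (.5945,-.0208,.143): [-1.46 -1.45 -3.05] t [-0.58 -0.56 -0.6 ]
0.3 d cm from (.5945,-.0208,.143): [-1.95 -1.92 -3.56] t [-0.53 -0.51 -0.67]
0.4 d cm from (.5945,-.0208,.143): [-2.4  -2.35 -4.13] t [-0.48 -0.46 -0.75]
0.5 d cm from (.5945,-.0208,.143): [-2.81 -2.75 -4.77] t [-0.42 -0.41 -0.81]
0.6 d cm from (.5945,-.0208,.143): [-3.16 -3.09 -5.46] t [-0.36 -0.35 -0.86]
0.7 d cm from (.5945,-.0208,.143): [-3.47 -3.39 -6.19] t [-0.3  -0.29 -0.91]
0.8 d cm from (.5945,-.0208,.143): [-3.73 -3.63 -6.97] t [-0.23 -0.22 -0.95]
0.9 d cm from (.5945,-.0208,.143): [-3.92 -3.82 -7.77] t [-0.16 -0.16 -0.97]
1.0 d cm from (.5945,-.0208,.143): [-4.06 -3.96 -8.6 ] t [-0.09 -0.09 -0.99]
1.1 d cm from (.5945,-.0208,.143): [-4.14 -4.03 -9.45] t [-0.02 -0.02 -1.  ]
1.2 d cm from (.5945,-.0208,.143): [ -4.16  -4.05 -10.3 ] t [ 0.05  0.05 -1.  ]
1.3 d cm from (.5945,-.0208,.143): [ -4.11  -4.   -11.14] t [ 0.12  0.12 -0.99]
```

Request:
jog_arm(rows=[[[0,0,-1],[0,0,0],0],[[0,0,-2],[0,0,0],0],[[-0.2,-0.2,-2.1],[0,0,0],0],[[-0.4,-0.4,-2.2],[0,0,0],0],[[-0.6,-0.6,-2.4],[0,0,0],0],[[-0.9,-0.9,-2.6],[0,0,0],0],[[-1.2,-1.2,-2.8],[0,0,0],0],[[-1.5,-1.5,-3.0],[0,0,0],0]])

```text
clock: 9.4
position: [0.5813, -0.0345, 0.1137]
ee_rot: [-2.912, -1.179, -0.008]
force: [5.1, 6.0, 1.7]
width: 0.005
gripper_force: 3.5
```

Request:
jog_arm(rows=[[[-0.2,-0.2,-0.2],[0,0,0],0],[[-0.4,-0.4,-0.4],[0,0,0],0],[[-0.6,-0.5,-0.6],[0,0,0],0],[[-0.75,-0.7,-0.8],[0,0,0],0],[[-0.9,-0.85,-1.0],[0,0,0],0],[[-1.0,-1.0,-1.2],[0,0,0],0],[[-1.15,-1.1,-1.4],[0,0,0],0],[[-1.25,-1.2,-1.6],[0,0,0],0]])

```text
clock: 10.4
position: [0.5686, -0.0471, 0.0979]
ee_rot: [2.912, 1.179, 0.006]
force: [1.9, 2.5, 7.2]
width: 0.004
gripper_force: 3.6
```

Request:
jog_arm(rows=[[[-0.07,-0.07,-0.12],[0,0,0],0],[[-0.14,-0.14,-0.26],[0,0,0],0],[[-0.2,-0.2,-0.4],[0,0,0],0],[[-0.27,-0.27,-0.54],[0,0,0],0]])

```text
clock: 10.9
position: [0.5656, -0.0501, 0.0924]
ee_rot: [2.912, 1.178, 0.005]
force: [1.0, 2.1, 6.8]
width: 0.007
gripper_force: 3.5
```

Request:
jog_arm(rows=[[[-0.06,-0.06,-0.14],[0,0,0],0],[[-0.12,-0.12,-0.28],[0,0,0],0],[[-0.18,-0.18,-0.42],[0,0,0],0],[[-0.25,-0.24,-0.56],[0,0,0],0]])

```text
clock: 11.4
position: [0.5629, -0.0528, 0.0868]
ee_rot: [2.912, 1.178, 0.004]
force: [0.8, 1.7, 7.6]
width: 0.006
gripper_force: 3.5
```

Request:
jog_arm(rows=[[[-0.05,-0.05,-0.14],[0,0,0],0],[[-0.1,-0.1,-0.28],[0,0,0],0],[[-0.15,-0.15,-0.42],[0,0,0],0],[[-0.2,-0.2,-0.56],[0,0,0],0]])

```text
clock: 11.9
position: [0.5606, -0.0552, 0.0811]
ee_rot: [2.912, 1.178, 0.003]
force: [-0.4, 1.2, 7.4]
width: 0.006
gripper_force: 3.6
```

Request:
jog_arm(rows=[[[-0.05,-0.04,-0.14],[0,0,0],0],[[-0.09,-0.09,-0.28],[0,0,0],0],[[-0.14,-0.13,-0.42],[0,0,0],0],[[-0.18,-0.17,-0.56],[0,0,0],0]])

```text
clock: 12.4
position: [0.5587, -0.057, 0.0754]
ee_rot: [2.912, 1.177, 0.003]
force: [-0.5, 0.7, 8.0]
width: 0.005
gripper_force: 3.6
```

Request:
jog_arm(rows=[[[-0.04,-0.04,-0.14],[0,0,0],0],[[-0.08,-0.08,-0.28],[0,0,0],0],[[-0.11,-0.11,-0.42],[0,0,0],0],[[-0.14,-0.14,-0.56],[0,0,0],0]])

```text
clock: 12.9
position: [0.5571, -0.0586, 0.0698]
ee_rot: [2.912, 1.177, 0.002]
force: [-1.2, -0.7, 7.9]
width: 0.01
gripper_force: 3.6
```

Request:
jog_arm(rows=[[[-0.03,-0.03,-0.14],[0,0,0],0],[[-0.06,-0.06,-0.28],[0,0,0],0],[[-0.09,-0.09,-0.42],[0,0,0],0],[[-0.11,-0.11,-0.56],[0,0,0],0]])

```text
clock: 13.4
position: [0.5558, -0.0599, 0.0641]
ee_rot: [2.912, 1.177, 0.002]
force: [-0.7, -0.5, 7.2]
width: 0.009
gripper_force: 3.6
```

Request:
jog_arm(rows=[[[-0.03,-0.03,-0.14],[0,0,0],0],[[-0.05,-0.05,-0.28],[0,0,0],0],[[-0.07,-0.07,-0.42],[0,0,0],0],[[-0.09,-0.09,-0.56],[0,0,0],0]])

```text
clock: 13.9
position: [0.5549, -0.0608, 0.0585]
ee_rot: [2.912, 1.177, 0.001]
force: [-0.1, 0.1, 6.9]
width: 0.002
gripper_force: 3.8
```

Request:
jog_arm(rows=[[[-0.02,-0.02,-0.14],[0,0,0],0],[[-0.03,-0.03,-0.28],[0,0,0],0],[[-0.04,-0.04,-0.42],[0,0,0],0],[[-0.05,-0.05,-0.56],[0,0,0],0]])

```text
clock: 14.4
position: [0.5542, -0.0615, 0.0529]
ee_rot: [2.912, 1.177, 0.001]
force: [-1.6, -0.5, 9.4]
width: 0.006
gripper_force: 4.6
```

Request:
jog_arm(rows=[[[-0.01,-0.01,-0.12],[0,0,0],0],[[-0.02,-0.02,-0.24],[0,0,0],0],[[-0.02,-0.02,-0.36],[0,0,0],0]])

```text
clock: 14.78
position: [0.5539, -0.0618, 0.0494]
ee_rot: [2.912, 1.177, 0.001]
force: [-2.1, -1.3, 11.3]
width: 0.007
gripper_force: 5.4
```

Request:
jog_arm(rows=[[[0,0,-0.12],[0,0,0],0],[[0,0,-0.24],[0,0,0],0],[[0,0,-0.36],[0,0,0],0]])

```text
clock: 15.15
position: [0.5538, -0.062, 0.0459]
ee_rot: [2.912, 1.176, 0.0]
force: [-3.8, -1.5, 13.1]
width: 0.002
gripper_force: 6.7
```

Request:
jog_arm(rows=[[[0,0,-0.1],[0,0,0],0],[[0,0,-0.18],[0,0,0],0],[[0,0,-0.26],[0,0,0],0]])

```text
clock: 15.52
position: [0.5538, -0.0621, 0.0435]
ee_rot: [2.912, 1.176, 0.0]
force: [-5.2, -2.0, 16.0]
width: 0.005
gripper_force: 7.9
```

Request:
jog_arm(rows=[[[0,0,-0.05],[0,0,0],0],[[0,0,-0.1],[0,0,0],0]])

```text
clock: 15.78
position: [0.5538, -0.0621, 0.0426]
ee_rot: [2.912, 1.176, 0.0]
force: [-5.3, -1.8, 16.1]
width: 0.005
gripper_force: 8.3
```

Request:
jog_arm(rows=[[[0,0,-0.08],[0,0,0],0],[[0,0,-0.15],[0,0,0],0]])

```text
clock: 16.02
position: [0.5538, -0.0621, 0.0412]
ee_rot: [2.912, 1.176, 0.0]
force: [-4.7, -2.7, 17.3]
width: 0.004
gripper_force: 8.8
```

The feel is now in the firm range, so I let go and lift straight up.

Request:
jog_arm(rows=[[[0,0,0.3],[0,0,0],0],[[0,0,1],[0,0,0],0],[[0,0,4],[0,0,0],0],[[0,0,9],[0,0,0],0],[[0,0,14],[0,0,0],0],[[-3,-5,20],[0,0,0],0],[[-6,-11,20],[0,0,0],0],[[-9,-17,20],[0,0,0],0]])

```text
clock: 17.02
position: [0.4748, -0.21, 0.2404]
ee_rot: [2.91, 1.179, 0.003]
force: [0.7, -0.4, -0.9]
width: 0.003
gripper_force: 0.0
```

Request:
jog_arm(rows=[[[-3,-6,0],[0,0,0],0],[[-6,-12,0],[0,0,0],0],[[-8,-16,0],[0,0,0],0],[[-8,-16,0],[0,0,0],0],[[-8,-16,0],[0,0,0],0]])

```text
clock: 17.65
position: [0.3953, -0.3681, 0.2388]
ee_rot: [-2.912, -1.178, -0.001]
force: [0.9, 0.5, -0.6]
width: 0.003
gripper_force: 0.0
```

```bash
python3 - <<'E'
from h import *
o=grab("f"); s=arm.observe(); print({k:np.round(s[k],3) for k in("clock","position","force")})
P=world(o["scene"]);z=P[...,2];im=o["scene"]["img"].astype(int)
q=P[(z>.08)&(z<.18)&(abs(P[...,0]-.676)<.012)&(abs(P[...,1]-.034)<.02)]
c=np.polyfit(q[:,1],q[:,0],1);print("front face normal az",np.degrees(np.arctan(-c[0])),len(q))
q=P[(z>.186)&(z<.2)&(abs(P[...,0]-.6525)<.03)&(abs(P[...,1]-.034)<.03)];print(cv2.minAreaRect((q[:,:2]*1000).astype(np.float32)),q[:,2].mean())
k=P[(z>.108)&(z<.125)&(np.hypot(P[...,0]-.666,P[...,1]+.378)<.05)];print("knob",k.mean(0))
T=world(o["top"]);b=(o["top"]["img"].max(-1)<45)&(T[...,2]>.025)&(T[...,2]<.1)&(np.hypot(T[...,0]-.56,T[...,1]+.055)<.05)
q=T[b];print("lever",len(q),np.percentile(q,[5,50,95],axis=0))
f=lambda x:cv2.resize(x,(400,500),interpolation=cv2.INTER_CUBIC)
cv2.imwrite("pics/c5.png",np.hstack([f(o["scene"]["img"][150:275,220:320,::-1]),f(o["top"]["img"][90:215,200:300,::-1])]))
E
```

```text
{'clock': np.float64(17.75), 'position': array([ 0.396, -0.367,  0.239]), 'force': array([0.436, 0.218, 1.008])}
front face normal az -0.5484044857449565 333
((655.15283203125, 34.179290771484375), (46.82495880126953, 44.67459487915039), 1.939844012260437) 0.1941299826743635
knob [ 0.66606661 -0.37824797  0.11972266]
lever 34 [[ 0.54360259 -0.07644914  0.03676389]
 [ 0.55396117 -0.06436102  0.04107233]
 [ 0.59576839 -0.02337593  0.04669422]]
```

View pics/c5.png

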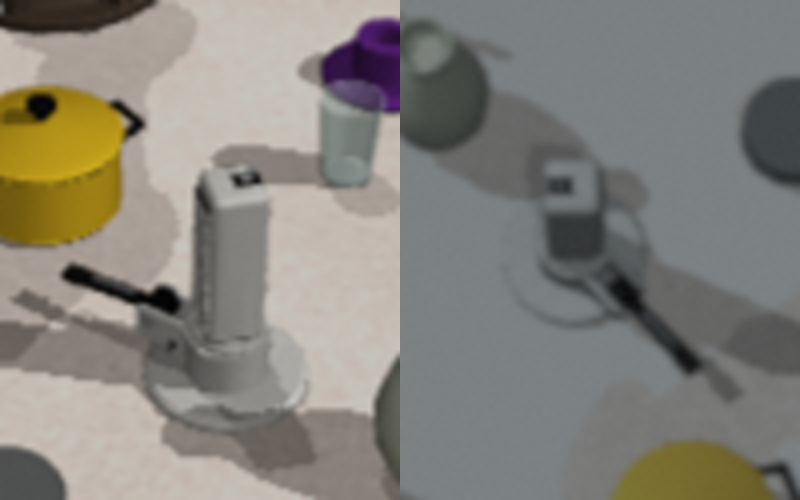

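The lever stays down near level at (115,285). The fan stands upright in its base with the louvres towards the pot, and nothing else has moved. I hand the job in.

```bash
python3 -c "
from cell import arm
print(arm.sign_off())"
```

```text
the job is handed in; nothing more can be done
None
```

I turned the fan to point at the pot on the red trivet (within about 2° by the last measurement) and clamped it by feel at roughly 1.1–1.5 Nm, then handed the job in with nothing else seen to have moved; the judge's result and the actual pad force were not shown to me.

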